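Put the watering can on show on the display rail

ROBOT

A 6-joint arm with a two-finger parallel gripper is mounted at the origin on the work surface. World frame = base frame: x ahead of the robot, y to its left, z up, the work surface at z = 0. Lengths are in m, angles in rad, forces in N, time in s.
With the tool pointing down it reaches from about 0.325 to 0.9 m from the base axis. Payload 6.1 kg.
Tool frame: the origin (TCP) lies midway between the tips of the shut fingers; the grasp point (between the pads) lies 19 mm behind it; x points along the fingers, y is the direction in which the jaws open and shut, and the axes are right-handed (so a half turn about x gives the same grasp; the last joint's range is limited). The gripper opens to 85 mm and grips with 20 to 120 N. Pads are 22 mm wide; open, the fingers measure 114 mm over their backs; the gripper's body (76 mm by 85 mm) begins 54 mm behind the grasp point. The pads swing forward as they close: fully open they stand 13 mm farther back than shut.
Start: joints at [-1.317, 0.22, 1.526, -0, 1.395, -0.126], TCP at [0.232, -0.58, 0.231] pointing down, gripper open.
Joint ranges: [-2.98, 2.98], [-0.91, 2.08], [0.09, 2.57], [-1.24, 4.39], [0.2, 2.65], [-2.68, 2.68]. Speed limits (rad/s): [2.57, 2.57, 3.01, 3.14, 3.14, 3.14].

INTERFACE

Orientations are given as [roll, pitch, yaw] about the fixed x, y, z axes, in that order (R = Rz(yaw) Ry(pitch) Rx(roll)).
In Python, from plant import movep, move_l, set_joints, gripper_to, hold, inverse_kinematics, observe, get_image, get_calibration, Unreachable, job_done gives the robot as it stands. Calls block until the motion is done:
- movep(position, orientation): joint-space move of the TCP to a pose.
- move_l(position, feed=0.15, rotation=None, max_force=None): straight line of the TCP; rotation=None keeps the orientation; feed is the mean speed in m/s. With max_force (N) it stops when the force on the tool has changed by that much, and returns True; else False.
- set_joints(angles): joint-space move.
- gripper_to(opening, f_grip=None): finger opening in m; f_grip is the grip in N (None keeps the last); returns when the fingers have stopped.
- hold(seconds).
- inverse_kinematics(position, orientation): joint angles nearest the present ones, or None.
- observe(): the state.
- get_image(name): name is "scene" or "top" or "wrist"; returns (picture, depth): 420x560x3 uint8, red, green, blue; 420x560 float32, m along the optical axis (not along the pixel's ray), 0 where there is no reading.
- get_calibration(name): a dict with "intrinsics" (3x3 intrinsics, pixels), "dist_coeffs" ([k1, k2, p1, p2, k3] as OpenCV has them; the pictures are not rectified), "world_from_camera" (4x4, takes a point from camera to world coordinates). Camera axes: x right, y down, z forward; pixel columns grow to the right and rows downward; lengths in m; the calibration is good to about 2 mm. A picture is of the moment at which its call begins: read the wrist's pose just before it. get_calibration takes no time and is no camera call; for the wrist camera it gives the pose at the moment of the call.
A pose or a line that the arm cannot do raises Unreachable and nothing moves.
- job_done(): hands the job in, once; it reports no verdict.
The state is a dict: "time_s": time; "q": joint angles; "joint_velocities": joint speeds; "joint_torque": joint torques, N m; "eef_pos": TCP position; "tcp_rot": TCP orientation; "ft_force": force on the tool from outside, world axes, zero at the start; "torque": the same for the moment, N m; "opening": finger opening in m.
Only numpy, scipy, OpenCV 4.12 (cv2) and the standard library are available. Lean on these libraries where they do the work, as an engineer would, in place of code of your own. Each camera call takes 0.05 s, during which the arm holds its last target. There are 200 camera calls.

TASK

Take the iron S-hook off its little peg stand and hang it by its upper curl about midway along the crossbar of the display stand, feeling for the crossbar gently because it has been clamped at some unmeasured height. Then hang the small watering can by its arched top handle in the lower curl of that hook and leave it hanging still and free. Do not press the hook down hard on the crossbar, and do not disturb the brass dish, the candlestick or the glass jar.

Things in the scene. Friction and masses are not known exactly. Their poses are not given: they have to be found in the camera images.
- stand: Display stand fixed to the table: two steel posts (18 mm dia., 346 tall) 300 mm apart along its y, joined by a round steel crossbar (16 mm dia.) along y. Origin on the table under the crossbar's middle; x away from the robot (yaw within 0.2 rad), z up. Crossbar height is NOT in this pose: its axis is firmly clamped anywhere 285 to 325 mm above the table; find it by touch or sight.
- hook: S-hook of flat iron bar 14 mm wide (its y), 8 thick; 148 tall (z), 64 across (x); 0.11 to 0.2 kg. Origin mid-S, the S lies in its x-z plane, +x about away from the robot. Two curls of mean radius 28, inner 24, centres at z = +42 and -42; straight shank from (-23,0,26) to (23,0,-26). Starts hanging on the peg stand's arm. Hung alone it is plumb, origin 57 below the axis of a 16 mm bar.
- hook_back (a point): Back of the hook's upper curl, at (-28, 0, 42) mm in the hook: upright bar here, a good place to pinch across its 14 mm width (along y) from above.
- hook_tip (a point): Tip of the hook's upper curl, at (27, 0, 36) mm in the hook. The upper mouth opens down and to +x, between this tip and the slanting shank (37 mm gap); inner top of this curl at z = +65 mm.
- hook_lowtip (a point): Tip of the hook's lower curl, at (-27, 0, -36) mm in the hook. The lower mouth opens up and to -x (towards the robot), between this tip and the shank (37 mm gap).
- hook_curl (a point): Point at (0, 0, -60) mm in the hook: where the axis of the can's top handle rod lies when seated in the lower curl. Axes as hook.
- hookstand: Peg stand fixed to the table: wooden base 80 x 150 x 12 mm centred 30 mm to +y; a 20 mm thick post 70 mm to +y of the origin, 177 tall; from it a level steel arm, 14 mm dia., axis 165 mm up, along y to 37 mm past the origin on the -y side. The hook hangs on the arm above the origin. Origin on the table, z up. Left or right of the display stand.
- can: Small open metal watering can, 0.26 to 0.48 kg, on the table on the other side from the peg stand. Body 84 mm across, 60 tall; spout to +x, ends at x = 61, z = 58; D-shaped rear handle to -x (out to x = -84); arched top handle, 10 mm rod, fixed upright in the plane x = -7 from the rim at y = +-39 up to z = 135. Origin under the body's centre, z up, +x about away from the robot. Hangs about upright.
- can_bail (a point): Crown of the can's top handle arch (axis of the 10 mm rod), at (-7, 0, 135) mm in the can. The rod runs along the can's y here.
- can_handle (a point): On the upright part of the can's rear handle, at (-80, 0, 45) mm in the can; that strap stands from z = 14 to 60, 12 mm wide (y), 8 thick. Pinch across the 12 mm, from above or leaning back.
- dish: Bystander: low brass dish, 100 mm across, 32 mm tall. Origin under its centre.
- candlestick: Bystander: brass candlestick, 150 mm tall, foot 90 mm across. Origin under its centre.
- jar: Bystander: green glass jar with copper lid, 130 mm tall, 84 mm across. Origin under its centre.
Things that resemble listed ones, but are neither listed nor needed, are in the scene too. Of the things shaped like the hook, the dark steel one is meant.

How it is judged:
By the outcome, as a careful person would: the job done as asked, in the order asked, and still so for the second after the job is handed in, with the robot touching nothing.
It also fails if it takes over 72 s, if anything falls off the work surface, if the arm or the gripper's body presses on something with over 40 N, if the wrist force passes 120 N, or if a joint passes its speed limit or range.

## Working session

There is one attempt and no reset: what is moved stays moved. The work goes in short steps, each a Python script; the robot and the scene stay as the last script left them, time stands still between calls to the robot, and variables do not carry over. Pictures are saved under pics/ and viewed, about 8 in all and at most 12, crops included, and the job is handed in when it is done.

```bash
ls; mkdir -p pics; cat > h.py <<'E'
import numpy as np, cv2
from plant import *
def save(name,img,s=1,crop=None):
    if crop: r0,r1,c0,c1=crop; img=img[r0:r1,c0:c1]
    img=cv2.resize(img,None,fx=s,fy=s,interpolation=cv2.INTER_CUBIC)
    cv2.imwrite('pics/'+name,img[:,:,::-1])
def ray(cal,px):
    K=np.array(cal['intrinsics']);d=np.array(cal['dist_coeffs']);T=np.array(cal['world_from_camera'])
    p=cv2.undistortPoints(np.array(px,float).reshape(-1,1,2),K,d).reshape(-1,2)
    D=np.c_[p,np.ones(len(p))]@T[:3,:3].T
    return T[:3,3],D
def onz(cal,px,z):
    o,D=ray(cal,px); return o+D*((z-o[2])/D[:,2])[:,None]
def cloud(cal,dep):
    v,u=np.mgrid[:dep.shape[0],:dep.shape[1]]
    o,D=ray(cal,np.c_[u.ravel(),v.ravel()]); P=o+D*dep.reshape(-1,1); P[dep.ravel()==0]=np.nan
    return P.reshape(*dep.shape,3)
E
python3 - <<'E'
from h import *
import pickle
d={}
for n in ('scene','top'):
    im,dep=get_image(n);d[n]=(im,dep,get_calibration(n)); save(n+'0.png',im,1.4)
    print(n,np.round(d[n][2]['world_from_camera'],3).tolist(),np.round(d[n][2]['intrinsics'],1).tolist())
pickle.dump(d,open('d0.pkl','wb'))
E
```

```text
pics
scene [[-0.555, 0.716, -0.423, 1.018], [0.832, 0.471, -0.293, 0.28], [-0.011, -0.515, -0.857, 0.982], [0.0, 0.0, 0.0, 1.0]] [[415.9, 0.0, 282.6], [0.0, 415.9, 204.1], [0.0, 0.0, 1.0]]
top [[0.031, -0.995, 0.1, 0.44], [-0.999, -0.03, 0.017, -0.018], [-0.014, -0.1, -0.995, 1.393], [0.0, 0.0, 0.0, 1.0]] [[527.5, 0.0, 278.4], [0.0, 527.5, 207.8], [0.0, 0.0, 1.0]]
```

View pics/scene0.png

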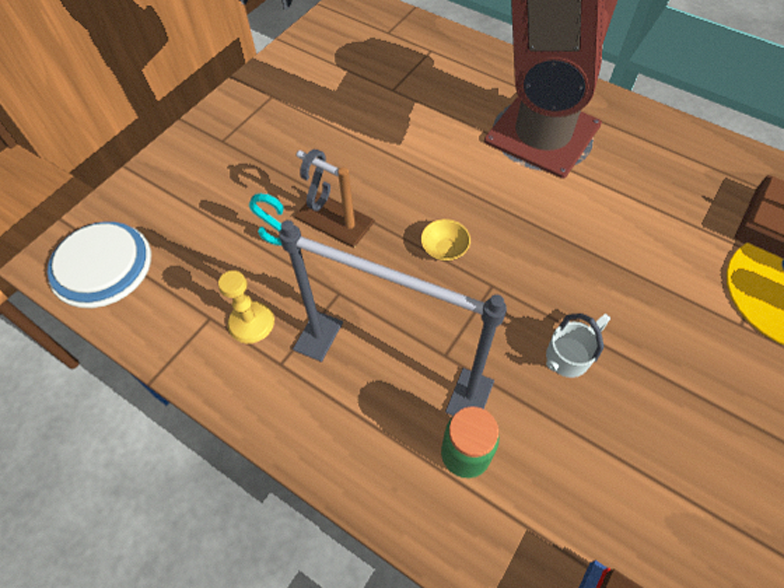

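View pics/top0.png

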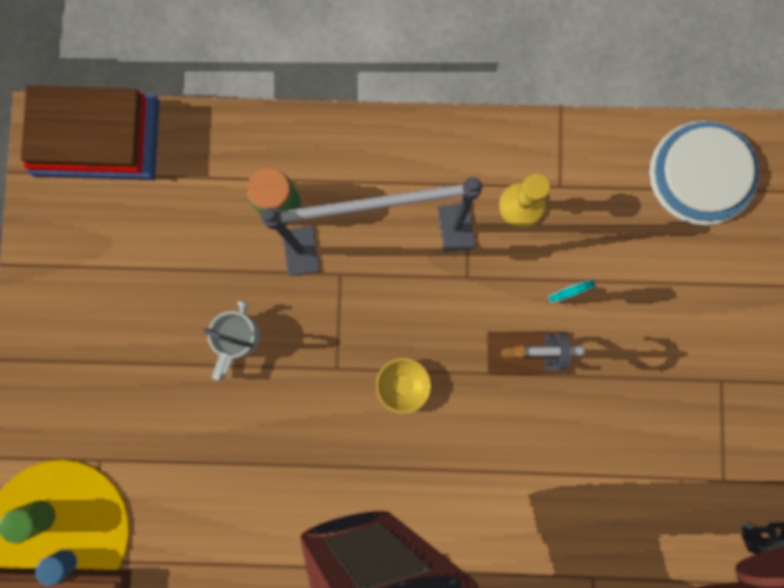

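Scene (1.4× px): the steel hook hangs on the peg arm at scene (315,180) and top (558,352). The cyan S at scene (267,217), top (571,291) is the look-alike. The can is at top (232,335), the crossbar runs top (272,217)–(472,187), the dish is at (403,385), the candlestick at (525,200) and the jar at (270,192). I choose the dark steel hook.

```bash
python3 - <<'E'
from h import *
import pickle
d=pickle.load(open('d0.pkl','rb'))
C={n:cloud(d[n][2],d[n][1]) for n in d}
def line(P,nm):
    m=np.median(P,0);P=P[np.linalg.norm(P[:,:2]-m[:2],axis=1)<.2]
    vx,vy,x,y=cv2.fitLine(P[:,:2].astype(np.float32),cv2.DIST_HUBER,0,.001,.001).ravel()
    t=(P[:,:2]-[x,y])@[vx,vy];a,b=np.percentile(t,[.5,99.5])
    print(nm,len(P),'ends',[x+a*vx,y+a*vy],[x+b*vx,y+b*vy],'zmax',np.percentile(P[:,2],[5,50,95]),'yaw',np.arctan2(-vx*np.sign(vy),abs(vy)))
for n in C:
    P=C[n];im=d[n][0].astype(int);hsv=cv2.cvtColor(d[n][0],cv2.COLOR_RGB2HSV)
    v,u=np.mgrid[:420,:560]; u=u*1.4;v=v*1.4
    x,y,z=P[...,0],P[...,1],P[...,2]
    reg=(lambda a,b,c,e:(u>a)&(u<b)&(v>c)&(v<e))
    R={'top':dict(bar=(285,460,170,230),peg=(485,590,325,380),can=(190,270,290,390),cy=(540,600,270,310),dish=(370,440,350,420),cand=(495,555,170,230),jar=(240,300,165,205)),
       'scene':dict(bar=(300,480,225,310),peg=(280,385,140,250),can=(540,615,310,380),cy=(245,290,190,245),dish=(415,475,215,265),cand=(215,280,265,345),jar=(440,500,405,480))}[n]
    print('==',n)
    m=reg(*R['bar'])&(z>.25)&(z<.345); line(P[m],'bar')
    m=reg(*R['peg'])&(hsv[...,1]<60)&(hsv[...,2]>120)&(z>.14)&(z<.19); line(P[m],'arm')
    m=reg(*R['peg'])&(hsv[...,1]<110)&(z>.05)&(z<.25)&(hsv[...,2]<=130)
    Q=P[m];print('hook',len(Q),np.percentile(Q,[1,50,99],axis=0).round(4).tolist()); line(Q[Q[:,2]>.165],'hooktop')
    m=reg(*R['can'])&(z>.085)&(z<.2); line(P[m],'bail')
    m=reg(*R['can'])&(z>.125)&(z<.2); Q=P[m];print('bailcrown',len(Q),np.percentile(Q,[1,50,99],axis=0).round(4).tolist())
    m=reg(*R['can'])&(z>.045)&(z<.075); Q=P[m];print('can rim',len(Q),np.percentile(Q,[1,50,99],axis=0).round(4).tolist())
    (cx,cy),r=cv2.minEnclosingCircle(Q[:,:2].astype(np.float32));print(cx,cy,r)
    for k in('cy','dish','cand','jar'):
        Q=P[reg(*R[k])&(z>.012)&(z<.2)];print(k,len(Q),np.percentile(Q,[1,50,99],axis=0).round(3).tolist())
E
```

```text
== scene
bar 1142 ends [np.float64(0.6602568000491755), np.float64(0.16020761986884077)] [np.float64(0.7072813515514332), np.float64(-0.10673673042648198)] zmax [0.31285048 0.31984783 0.32279731] yaw 0.17436966
arm 129 ends [np.float64(0.47400011021312316), np.float64(-0.22354011949557034)] [np.float64(0.47786452487575704), np.float64(-0.3140627674823317)] zmax [0.15981677 0.17152104 0.17512404] yaw 0.04266413
hook 425 [[0.4429, -0.3018, 0.0518], [0.4797, -0.2825, 0.126], [0.5053, -0.2227, 0.1818]]
hooktop 140 ends [np.float64(0.4786885544223363), np.float64(-0.22033999886233072)] [np.float64(0.4808177228003385), np.float64(-0.3051655011485841)] zmax [0.16593629 0.1744975  0.18089982] yaw 0.0250953
bail 195 ends [np.float64(0.473383781143503), np.float64(0.25338304211894214)] [np.float64(0.49586998383953657), np.float64(0.33128770978409194)] zmax [0.09065689 0.12166599 0.13787067] yaw -0.2810001
bailcrown 88 [[0.4741, 0.2708, 0.1257], [0.4839, 0.2937, 0.1334], [0.4928, 0.3135, 0.1398]]
can rim 418 [[0.41, 0.2502, 0.0455], [0.4943, 0.2902, 0.0575], [0.5481, 0.332, 0.0726]]
0.478363722
[... 1130 characters left out ...]
0.25152731849151855)] [np.float64(0.49365119290554466), np.float64(0.3293769700932865)] zmax [0.09492513 0.12726095 0.13860443] yaw -0.2968387
bailcrown 75 [[0.4719, 0.2702, 0.1259], [0.4809, 0.2886, 0.132], [0.4901, 0.3118, 0.142]]
can rim 335 [[0.4087, 0.2478, 0.0456], [0.4701, 0.3017, 0.0582], [0.5464, 0.3272, 0.0665]]
0.4782576560974121 0.291939914226532 0.07341047376394272
cy 211 [[0.567, -0.344, 0.025], [0.579, -0.305, 0.137], [0.596, -0.287, 0.151]]
dish 724 [[0.359, -0.071, 0.012], [0.403, -0.024, 0.022], [0.453, 0.023, 0.036]]
cand 768 [[0.716, -0.274, 0.012], [0.746, -0.235, 0.025], [0.785, -0.205, 0.153]]
jar 817 [[0.712, 0.181, 0.03], [0.741, 0.216, 0.128], [0.776, 0.257, 0.135]]
```

```bash
python3 - <<'E'
from h import *
import pickle
d=pickle.load(open('d0.pkl','rb'))
for n,px in (('top',[[272,214],[472,184]]),('scene',[[290,229],[493,302]])):
    p=onz(d[n][2],np.array(px)/1.4,.346);print(n,p.round(4).tolist(),p.mean(0),np.linalg.norm(p[0]-p[1]))
s=observe();print(s['time_s'],s['tcp_rot'],s['opening'])
dn=[0,np.pi/2,0.03]
for P,o in (([.45,-.284,.13],dn),([.42,-.284,.28],dn),([.64,.03,.35],[0,np.pi/2,.177]),([.43,.31,.03],[0,np.pi/2-.6,-.29]),([.62,.04,.13],[0,np.pi/2-.6,.177])):
    print(inverse_kinematics(P,o))
movep([.40,-.284,.30],dn)
s=observe();print(s['time_s'],s['eef_pos'],s['tcp_rot'])
cal=get_calibration('wrist');im,dep=get_image('wrist');save('w1.png',im,1.4)
pickle.dump((im,dep,cal),open('w1.pkl','wb'))
print(np.round(cal['world_from_camera'],3))
E
```

```text
top [[0.6516, 0.173, 0.346], [0.7037, -0.1138, 0.346]] [0.67768708 0.0295713  0.346     ] 0.29153834328664063
scene [[0.7085, -0.1073, 0.346], [0.6573, 0.1773, 0.346]] [0.68292907 0.03503328 0.346     ] 0.28919963889663824
0.1 [-1.70831367  1.56905907  1.81305786] 0.08522797932877449
[-0.71123415  0.09668348  1.86448957  0.          1.18041961 -2.31203047]
[-0.75022233 -0.09446987  1.76553988  0.          1.47052264 -2.35101865]
[-0.0761469   0.21163461  1.31763419  0.          1.61232385 -1.82394323]
[ 0.790966    0.16765427  2.15225302 -0.86633344  0.7127319   0.15378442]
[-0.16625396 -0.05533736  2.14363275  0.39623614  0.51481801 -2.20685079]
2.0417 [ 0.39989005 -0.28428171  0.29991409] [-2.66380122  1.57066365 -2.63487549]
[[-0.03   0.966  0.257  0.334]
 [ 1.     0.029  0.007 -0.286]
 [-0.001  0.257 -0.966  0.444]
 [ 0.     0.     0.     1.   ]]
```

View pics/w1.png

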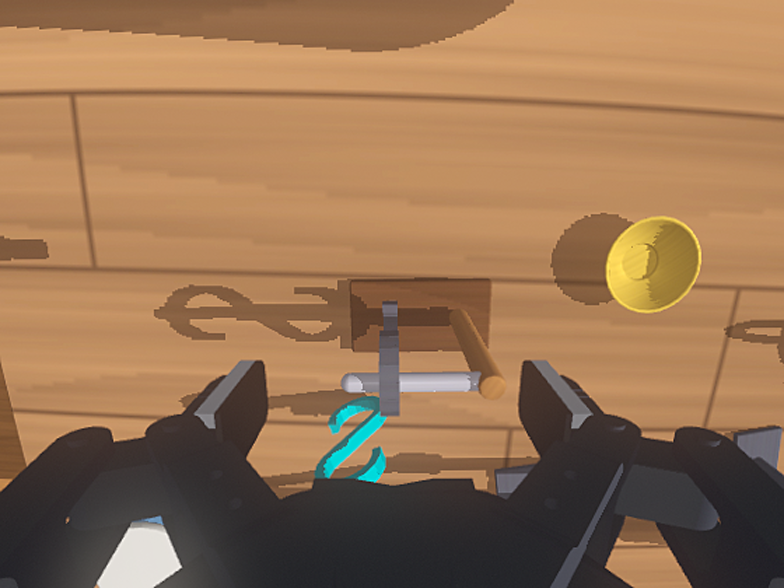

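The wrist view shows the steel hook at (390,300–415) on the arm, with the arm tip at (350,383), the post at (492,385), and the cyan look-alike behind at (350,435).

```bash
python3 - <<'E'
from h import *
import pickle
im,dep,cal=pickle.load(open('w1.pkl','rb'));P=cloud(cal,dep)
v,u=np.mgrid[:420,:560]*1.4
z=P[...,2];y=P[...,1];x=P[...,0]
m=(u>372)&(u<408)&(v>298)&(v<418)&(z>.125)&(z<.185)&(x>.43)
Q=P[m]
for lo,hi in((.125,.14),(.14,.155),(.155,.17),(.17,.178),(.178,.185)):
    q=Q[(Q[:,2]>lo)&(Q[:,2]<hi)];
    if len(q): print(lo,len(q),np.percentile(q,[2,50,98],axis=0).round(4).tolist())
h=Q[(Q[:,2]>.165)]
for a in np.arange(.44,.51,.01):
    q=h[(h[:,0]>a)&(h[:,0]<a+.01)]
    if len(q): print('x',a.round(2),len(q),np.percentile(q[:,1],[5,50,95]).round(4),q[:,2].max().round(4))
m=(u>340)&(u<480)&((u<372)|(u>410))&(v>365)&(v<400)&(z>.15)&(z<.18)
q=P[m];print('arm',[ (b.round(3),np.median(q[abs(q[:,1]-b)<.01],0).round(4)) for b in np.arange(-.32,-.22,.02)])
E
```

```text
0.14 55 [[0.4384, -0.2933, 0.145], [0.439, -0.287, 0.1501], [0.4394, -0.2799, 0.1549]]
0.155 215 [[0.4391, -0.2962, 0.1567], [0.4432, -0.2859, 0.1658], [0.4973, -0.2735, 0.1698]]
0.17 377 [[0.4464, -0.2968, 0.1703], [0.4652, -0.2846, 0.1735], [0.4944, -0.2723, 0.1779]]
0.178 396 [[0.4548, -0.2918, 0.1781], [0.4685, -0.2853, 0.1808], [0.4847, -0.2788, 0.1825]]
x 0.44 146 [-0.2924 -0.2857 -0.2799] 0.1752
x 0.45 169 [-0.292  -0.2862 -0.2797] 0.1805
x 0.46 262 [-0.296  -0.2842 -0.2733] 0.1827
x 0.47 174 [-0.2951 -0.2848 -0.274 ] 0.1831
x 0.48 102 [-0.2914 -0.2846 -0.2778] 0.1809
x 0.49 40 [-0.2904 -0.2843 -0.2782] 0.1748
arm [(np.float64(-0.32), array([ 0.469 , -0.3138,  0.1717])), (np.float64(-0.3), array([ 0.468 , -0.3038,  0.1726])), (np.float64(-0.28), array([ 0.4663, -0.2703,  0.1719])), (np.float64(-0.26), array([ 0.4665, -0.2601,  0.1724])), (np.float64(-0.24), array([ 0.4658, -0.2398,  0.1724]))]
```

```bash
cat >> h.py <<'E'
BAR=np.array([.681,.032]); YS=.177; XS=np.array([np.cos(YS),np.sin(YS)])
def tcp_for_bar(bx,bz,barz,off=(-.0275,.023)):
    "TCP so that the bar axis lies at hook (bx,bz)"
    p=BAR+XS*(off[0]-bx); return [p[0],p[1],barz-bz+off[1]]
E
python3 - <<'E'
from h import *
import pickle
o=[0,np.pi/2,.04]; g=np.array([.443,-.2862,.131])
gripper_to(.05)
movep(g+[0,0,.075],o); move_l(g,feed=.08,max_force=8)
print(observe()['time_s'],observe()['eef_pos'],observe()['ft_force'])
gripper_to(.0,f_grip=70)
s=observe();print(s['time_s'],s['opening'],s['ft_force'])
for dx,dz in((0,.014),(-.0105,.038),(-.0436,.074),(-.075,.110)):
    print(move_l(g+[dx,dx*.04,dz],feed=.1,max_force=12))
p=np.array(observe()['eef_pos']);move_l(p+[0,0,.13],feed=.25)
movep(tcp_for_bar(.08,-.056,.3125),[0,np.pi/2,YS])
s=observe();print(s['time_s'],s['eef_pos'],s['opening'],s['ft_force'])
D={}
for n in('scene','wrist'):
    cal=get_calibration(n);im,dep=get_image(n);D[n]=(im,dep,cal)
pickle.dump(D,open('d2.pkl','wb'))
a=D['scene'][0][100:310,150:430];b=D['wrist'][0]
save('p2.png',np.vstack([cv2.resize(a,None,fx=2,fy=2)[:300] if 0 else cv2.resize(a,(560,420)),cv2.resize(b[200:],(560,220))]),.93)
E
```

```text
4.1167 [ 0.44339094 -0.2865298   0.1316254 ] [-1.1661478   0.34260502  0.61355395]
4.5333 0.013067214174279519 [-1.52837491  1.09017567  2.4712413 ]
False
False
False
False
8.5417 [0.57487747 0.01200333 0.39103119] 0.012609879334383933 [ 0.09229801 -0.18500609 -0.88752561]
```

View pics/p2.png

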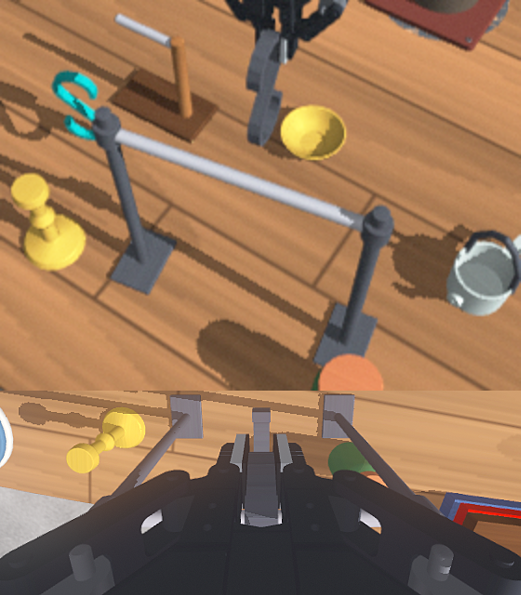

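The hook is held upright by its back (top panel, 262,85), in front of the crossbar and near its middle. I'll check the in-hand pose by depth.

```bash
python3 - <<'E'
from h import *
import pickle
D=pickle.load(open('d2.pkl','rb'))
im,dep,cal=D['scene'];P=cloud(cal,dep);hsv=cv2.cvtColor(im,cv2.COLOR_RGB2HSV)
T=np.array([0.57487747,0.01200333]);q=P[...,:2]-T
a=q@XS;l=q@np.array([-XS[1],XS[0]]);z=P[...,2]-.39103+.023
m=(abs(l)<.012)&(a>-.01)&(a<.08)&(z>-.11)&(z<.09)&(hsv[...,1]<110)
Q=np.c_[a[m],l[m],z[m]]-[.0275,0,0]   # in hook frame as assumed
print(len(Q))
for b in np.arange(-.08,.08,.01):
    k=Q[(Q[:,2]>=b)&(Q[:,2]<b+.01)]
    if len(k)>3: print(b.round(3),len(k),'x',np.percentile(k[:,0],[5,50,95]).round(4),'y',np.percentile(k[:,1],[5,50,95]).round(4))
print('z',np.percentile(Q[:,2],[.5,99.5]))
# bar: radial fit
d=(P[...,:2]-BAR);al=d@np.array([-XS[1],XS[0]]);ax=d@XS
for n in('scene','wrist'):
    im,dep,cal=D[n];P=cloud(cal,dep);d=(P[...,:2]-BAR);al=d@np.array([-XS[1],XS[0]]);ax=d@XS
    m=(abs(al)<.12)&(abs(ax)<.03)&(abs(P[...,2]-.305)<.03)
    X=np.c_[ax[m],P[...,2][m]]
    if len(X)>20:
        from scipy.optimize import least_squares
        r=least_squares(lambda c:np.hypot(X[:,0]-c[0],X[:,1]-c[1])-.008,[0,.31],loss='soft_l1',f_scale=.002);print(n,len(X),r.x,np.std(r.fun))
E
```

```text
995
-0.08 9 x [-0.0107  0.0005  0.0123] y [0.0024 0.0062 0.0068]
-0.07 72 x [-0.0147 -0.0042  0.016 ] y [-0.0027  0.0033  0.0067]
-0.06 49 x [-0.0232 -0.0179  0.0317] y [-0.0042  0.0021  0.0068]
-0.05 42 x [-0.0278  0.0033  0.0336] y [-0.0059  0.003   0.0067]
-0.04 53 x [-0.0286  0.0296  0.0336] y [-0.0055  0.0015  0.0066]
-0.03 52 x [0.0222 0.0272 0.0308] y [-0.0063  0.0014  0.0067]
-0.02 55 x [0.0123 0.0184 0.0232] y [-0.0065  0.0004  0.0066]
-0.01 56 x [0.004  0.0102 0.0154] y [-0.0065  0.0003  0.0065]
-0.0 44 x [-0.0058  0.0006  0.0066] y [-0.0032  0.0024  0.0067]
0.01 53 x [-0.0144 -0.0078 -0.0025] y [-0.0045  0.0022  0.0066]
0.02 46 x [-0.0194 -0.0158 -0.0108] y [-0.0041  0.0009  0.0091]
0.03 49 x [-0.0219 -0.0155  0.0337] y [-0.0046  0.003   0.0106]
0.04 51 x [-0.0221  0.0322  0.0344] y [-0.0069  0.0028  0.0104]
0.05 76 x [-0.0314  0.0281  0.0325] y [-0.0072  0.0021  0.0096]
0.06 157 x [-0.0284  0.0139  0.0259] y [-0.0094  0.0004  0.0073]
0.07 115 x [-0.0304 -0.0023  0.0124] y [-0.011  -0.0024  0.0089]
z [-0.07055864  0.08815026]
scene 1042 [-0.00186414  0.31354013] 0.001033944137669103
wrist 596 [-0.00395386  0.31449903] 0.0006485705318684704
```

```bash
sed -i 's/^BAR=.*XS=/YS=.177; XS=/; s/^def tcp_for_bar/BAR=np.array([.681,.032])-.0025*XS\ndef tcp_for_bar/' h.py
python3 - <<'E'
from h import *
import pickle
bz=.314
for b in((.0436,-.016),(.0105,.0214),(0,.047)):
    if move_l(tcp_for_bar(*b,bz),feed=.1,max_force=5): print('stopped',b,observe()['ft_force'],observe()['eef_pos']); raise SystemExit
f0=np.array(observe()['ft_force'])
hit=move_l(tcp_for_bar(0,.072,bz),feed=.012,max_force=2.0)
s=observe();print(hit,s['time_s'],s['eef_pos'],np.array(s['ft_force'])-f0,'bar z est',s['eef_pos'][2]-.023+.057)
hold(.2);s=observe();print(np.array(s['ft_force'])-f0)
D={n:get_image(n)[0] for n in('scene',)}
save('p3.png',D['scene'][90:300,180:440],3)
E
```

```text
True 11.3917 [0.65154387 0.0267188  0.28044189] [-0.12100134  0.35403521  7.21925161] bar z est 0.31444188629975073
[-0.73599106 -0.6407895   8.00611927]
```

View pics/p3.png

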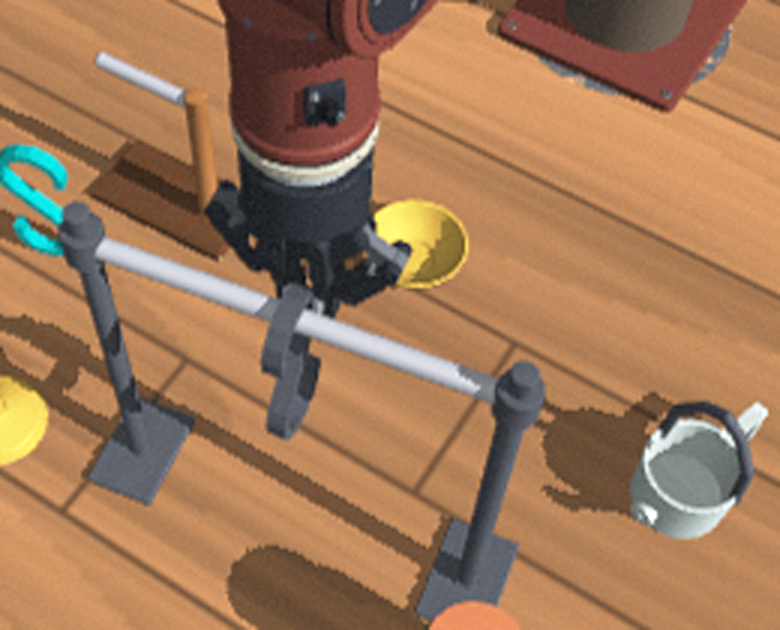

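The bar sits inside the upper curl near mid-span, and the touch height (0.3144 m) agrees with sight. I'll relieve the contact, release, retreat, and go look at the can.

```bash
cat >> h.py <<'E'
def tdir(yaw,lean): return np.array([np.sin(lean)*np.cos(yaw),np.sin(lean)*np.sin(yaw),-np.cos(lean)])
E
python3 - <<'E'
from h import *
import pickle
p=np.array(observe()['eef_pos'])
move_l(p+[0,0,.0006],feed=.01); print(observe()['ft_force'])
gripper_to(.05)
p=np.array(observe()['eef_pos']); b=np.r_[XS,0]
move_l(p-.07*b,feed=.1)
yaw=-.29;lean=.6
G=np.array([.413,.312,.045]);t=tdir(yaw,lean)
movep(G+.019*t-.16*t+[0,0,.02],[0,np.pi/2-lean,yaw])
s=observe();print(s['time_s'],s['q'])
D={}
for n in('scene','wrist','top'):
    cal=get_calibration(n);im,dep=get_image(n);D[n]=(im,dep,cal)
pickle.dump(D,open('d3.pkl','wb'))
save('p4.png',np.hstack([cv2.resize(D['wrist'][0],(476,357)),cv2.resize(D['scene'][0][110:290,180:340],(317,357))]))
# can from top + wrist depth
for n in('wrist','top'):
    P=cloud(D[n][2],D[n][1]);x,y,z=P[...,0],P[...,1],P[...,2]
    near=(np.hypot(x-.483,y-.2915)<.06)
    q=P[near&(z>.09)&(z<.15)]
    if len(q)>10:
        vx,vy,a,b=cv2.fitLine(q[:,:2].astype(np.float32),cv2.DIST_HUBER,0,.001,.001).ravel();print(n,'bail',len(q),np.median(q,0),'mid',(np.percentile(q,2,axis=0)+np.percentile(q,98,axis=0))/2,'yaw',np.arctan(-vx/vy),q[:,2].max())
    q=P[(np.hypot(x-.413,y-.312)<.022)&(z>.02)&(z<.08)]
    if len(q)>5: print('strap',len(q),np.percentile(q,[2,50,98],axis=0).round(4).tolist())
E
```

```text
[0.21772725 0.51630066 0.70827848]
14.9417 [ 0.99924327 -0.18033449  2.14521932 -0.65811696  1.09093268  0.00629649]
wrist bail 1142 [0.4759952  0.2938581  0.12156127] mid [0.47587262 0.29401208 0.11606278] yaw -0.29422566 0.14219126826730166
strap 597 [[0.4036, 0.304, 0.0219], [0.4068, 0.3136, 0.0565], [0.4325, 0.3206, 0.0623]]
top bail 138 [0.47930401 0.28332033 0.12612705] mid [0.48202208 0.29065226 0.11732198] yaw -0.29782337 0.14194521729657872
strap 80 [[0.4075, 0.3017, 0.0222], [0.4179, 0.3084, 0.0577], [0.433, 0.3193, 0.0642]]
```

View pics/p4.png

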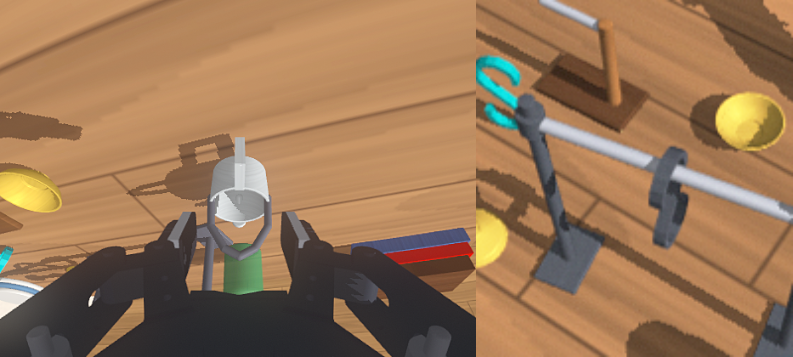

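The hook hangs free on the bar and the fingers line up with the can's rear strap at (239,150). Next I grasp the can and lift it.

```bash
python3 - <<'E'
from h import *
import pickle
yaw=-.295;lean=.6;t=tdir(yaw,lean);o=[0,np.pi/2-lean,yaw]
T=np.array([.4105,.314,.043])+.019*t
w=np.array([.40,.13,.17]);print(inverse_kinematics(w,[0,np.pi/2-lean,-.05]))
movep(T-.07*t,o)
print(move_l(T,feed=.08,max_force=8),observe()['eef_pos']-T)
f0=np.array(observe()['ft_force'])
gripper_to(0,f_grip=115)
s=observe();print(s['time_s'],s['opening'],np.array(s['ft_force'])-f0)
move_l(T+[0,0,.12],feed=.12)
s=observe();print(s['time_s'],s['opening'],np.array(s['ft_force'])-f0,s['eef_pos'])
D={}
for n in('scene','wrist','top'):
    cal=get_calibration(n);im,dep=get_image(n);D[n]=(im,dep,cal)
pickle.dump((D,s),open('d4.pkl','wb'))
save('p5.png',np.hstack([cv2.resize(D['wrist'][0],(476,357)),cv2.resize(D['scene'][0][150:330,340:500],(317,357))]))
TT=np.array(s['eef_pos'])-.019*t
for n in D:
    P=cloud(D[n][2],D[n][1])-TT
    a=P[...,0]*np.cos(yaw)+P[...,1]*np.sin(yaw);l=-P[...,0]*np.sin(yaw)+P[...,1]*np.cos(yaw);z=P[...,2]
    m=(a>.02)&(a<.12)&(abs(l)<.02)&(z>.05)&(z<.13);q=np.c_[a[m],l[m],z[m]]
    if len(q): print(n,'crown rel grasp',len(q),np.percentile(q,[3,50,97],axis=0).round(4).tolist())
    m=(a>.02)&(a<.16)&(abs(l)<.05)&(z>.005)&(z<.03);q=np.c_[a[m],l[m],z[m]]
    if len(q): print(n,'rim slope',np.polyfit(q[:,0],q[:,2],1),np.percentile(q,[2,98],axis=0).round(4).tolist())
E
```

```text
[ 0.26711403 -0.76323975  2.53931423 -0.24687415  0.80451461 -1.13326178]
False [0.00012656 0.0002737  0.00034126]
17.075 0.009652170508450493 [-5.67495649  0.6534151   5.9457093 ]
18.225 0.00975649120935157 [-0.19721178 -0.58965288 -5.47488288] [0.42010248 0.31025232 0.14598152]
scene crown rel grasp 106 [[0.072, -0.0185, 0.0799], [0.078, 0.0013, 0.0887], [0.0806, 0.0194, 0.0954]]
scene rim slope [-0.02547418  0.0155929 ] [[0.0357, -0.0399, 0.0056], [0.1424, 0.0412, 0.0263]]
wrist rim slope [-0.24992699  0.02413671] [[0.0204, -0.0095, 0.0087], [0.0398, 0.0089, 0.0181]]
top crown rel grasp 83 [[0.0711, -0.0187, 0.082], [0.0758, -0.0018, 0.0887], [0.0802, 0.0183, 0.0965]]
top rim slope [-0.02369512  0.01537758] [[0.0224, -0.0434, 0.0059], [0.1413, 0.0399, 0.0233]]
```

View pics/p5.png

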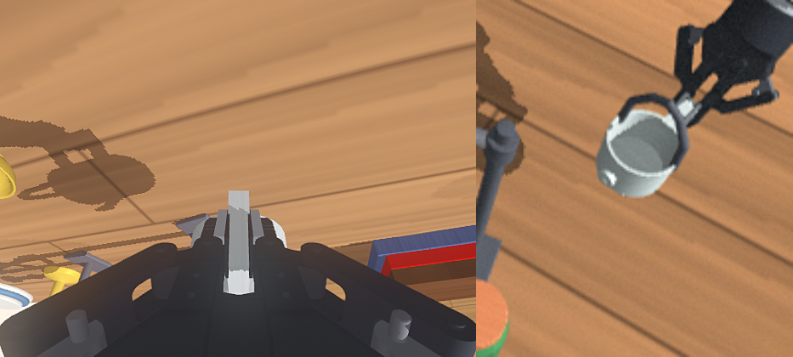

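The can is held level (slope −0.025), with its crown 75 mm ahead of the grasp and about 90 mm above it. Next comes the transit to the pre-hang pose and a check of hook and crown there.

```bash
cat >> h.py <<'E'
LEAN=.6; HZ=.2574; HO=np.array([.6786,.0315]); CA,CZ=.0755,.090
def tcp_crown(cx,cz,lat=0.,ca=None,czz=None):
    "TCP so that the handle crown lies at hook (cx,cz), can yaw = YS"
    ca=CA if ca is None else ca; czz=CZ if czz is None else czz
    g=HO+XS*(cx-ca)+lat*np.array([-XS[1],XS[0]])
    return np.r_[g,HZ+cz-czz]+.019*tdir(YS,LEAN)
E
python3 - <<'E'
from h import *
import pickle
o=lambda y:[0,np.pi/2-LEAN,y]
movep([.40,.13,.19],o(-.05)); movep(tcp_crown(-.13,-.012),o(YS))
hold(.3)
s=observe();print(s['time_s'],s['eef_pos'],s['opening'],s['q'])
D={}
for n in('scene','top','wrist'):
    cal=get_calibration(n);im,dep=get_image(n);D[n]=(im,dep,cal)
pickle.dump((D,s),open('d5.pkl','wb'))
save('p6.png',np.hstack([cv2.resize(D['top'][0][100:310,180:390],(390,390)),cv2.resize(D['scene'][0][110:320,180:390],(390,390))]))
for n in('scene','top'):
    P=cloud(D[n][2],D[n][1]);hsv=cv2.cvtColor(D[n][0],cv2.COLOR_RGB2HSV)
    d=P[...,:2]-HO;a=d@XS;l=d@np.array([-XS[1],XS[0]]);z=P[...,2]-HZ
    for nm,m in(('crown',(abs(a+.13)<.03)&(abs(l)<.015)&(z>-.04)&(z<.02)),('rim',(a>-.19)&(a<-.04)&(abs(l)<.06)&(z>-.105)&(z<-.07)),
      ('hook up',(abs(a)<.045)&(abs(l)<.02)&(z>.03)&(z<.09)),('hook mid',(abs(a)<.045)&(abs(l)<.02)&(abs(z)<.02)),('hook low',(abs(a)<.045)&(abs(l)<.02)&(z<-.02)&(z>-.08))):
        q=np.c_[a[m],l[m],z[m]]
        if len(q)>5: print(n,nm,len(q),np.percentile(q,[3,50,97],axis=0).round(4).tolist(), np.polyfit(q[:,0],q[:,1],1).round(3))
E
```

```text
20.825 [ 0.48690393 -0.00216943  0.13994124] 0.00987341739659386 [-0.37950278 -0.48553713  2.45245484  0.47831235  0.70643337 -2.42200311]
scene crown 67 [[-0.1337, -0.0138, -0.017], [-0.128, 0.0001, -0.0112], [-0.1249, 0.0139, -0.0061]] [0.053 0.007]
scene rim 348 [[-0.1865, -0.039, -0.1041], [-0.142, -0.0011, -0.0898], [-0.0628, 0.0412, -0.0738]] [0.182 0.024]
scene hook up 404 [[-0.0237, -0.0165, 0.036], [0.0072, 0.002, 0.0629], [0.0329, 0.0174, 0.0728]] [-0.042  0.002]
scene hook mid 150 [[-0.0103, -0.006, -0.0188], [0.0044, 0.0015, -0.0015], [0.0204, 0.0069, 0.0172]] [-0.077  0.002]
scene hook low 222 [[-0.0291, -0.006, -0.0695], [0.0015, 0.0026, -0.0489], [0.0312, 0.0069, -0.0213]] [-0.019  0.002]
top crown 60 [[-0.1348, -0.0137, -0.018], [-0.1308, 0.0004, -0.0106], [-0.1262, 0.0136, -0.0057]] [0.077 0.01 ]
top rim 324 [[-0.1872, -0.0394, -0.103], [-0.1172, -0.0008, -0.0882], [-0.0654, 0.0377, -0.0819]] [0.011 0.001]
top hook up 302 [[-0.0289, -0.0174, 0.0438], [-0.0018, -0.0008, 0.0632], [0.0276, 0.0171, 0.0721]] [ 0.006 -0.001]
top hook low 47 [[-0.0316, -0.0075, -0.0679], [-0.0252, -0.0012, -0.0433], [-0.0114, 0.0055, -0.0341]] [ 0.007 -0.001]
```

View pics/p6.png

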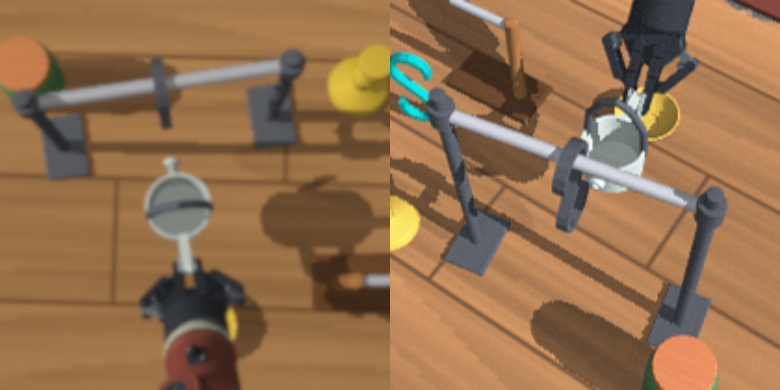

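Hook and crown are both on the model within about 2 mm: the hook is plumb, the can is aligned, and the crown sits at the lower-mouth side. Now the insertion.

```bash
python3 - <<'E'
from h import *
import pickle
for b in((-.13,-.017),(-.05,-.017),(-.013,-.017),(-.008,-.03),(0,-.047)):
    if move_l(tcp_crown(*b),feed=.07,max_force=5): print('stopped',b,observe()['ft_force'],observe()['eef_pos']-tcp_crown(*b)); break
else:
    f0=np.array(observe()['ft_force'])
    hit=move_l(tcp_crown(0,-.068),feed=.012,max_force=2)
    s=observe();print(hit,s['time_s'],np.array(s['ft_force'])-f0,'vs nominal seat dz',s['eef_pos'][2]-tcp_crown(0,-.060)[2])
D={}
for n in('scene','top'):
    cal=get_calibration(n);im,dep=get_image(n);D[n]=(im,dep,cal)
save('p7.png',np.hstack([cv2.resize(D['top'][0][100:250,180:330],(390,390)),cv2.resize(D['scene'][0][120:270,200:350],(390,390))]))
P=cloud(D['scene'][2],D['scene'][1]);d=P[...,:2]-HO;a=d@XS;l=d@np.array([-XS[1],XS[0]]);z=P[...,2]-HZ
for nm,m in(('hook up',(abs(a)<.045)&(abs(l)<.02)&(z>.03)&(z<.09)),('hook mid',(abs(a)<.045)&(abs(l)<.009)&(abs(z)<.02))):
    q=np.c_[a[m],l[m],z[m]]
    if len(q)>5: print(nm,len(q),np.percentile(q,[3,50,97],axis=0).round(4).tolist())
E
```

```text
True 25.0333 [ 1.88422797 -0.03295487  7.17429121] vs nominal seat dz -0.0003917125108803682
hook up 404 [[-0.0234, -0.0168, 0.0353], [0.0074, 0.0021, 0.0634], [0.0326, 0.0174, 0.0729]]
hook mid 148 [[-0.0104, -0.006, -0.0193], [0.0046, 0.0014, -0.0022], [0.0203, 0.0069, 0.017]]
```

View pics/p7.png

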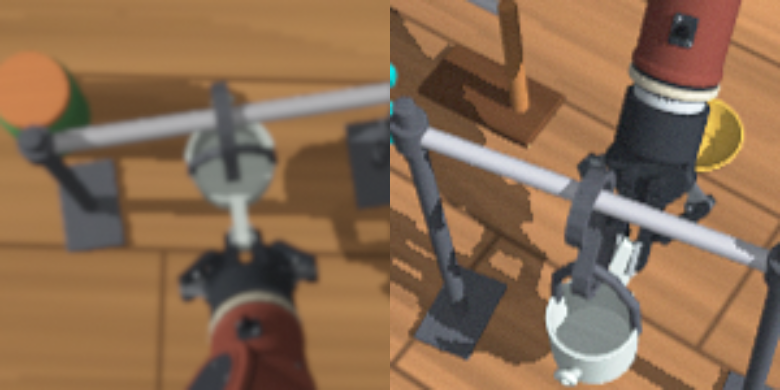

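The handle is seated in the lower curl, 0.4 mm from the nominal height. I'll relieve slightly, release, back off and check for stillness.

```bash
python3 - <<'E'
from h import *
p=np.array(observe()['eef_pos']);t=tdir(YS,LEAN)
move_l(p+[0,0,.0003],feed=.01)
gripper_to(.035)
p=np.array(observe()['eef_pos'])
move_l(p-.10*t,feed=.07)
q=np.array(observe()['eef_pos']);move_l(q-np.r_[.04*XS,-.03],feed=.12)
print(observe()['time_s'])
def st():
    im,dep=get_image('scene');P=cloud(get_calibration('scene'),dep);d=P[...,:2]-HO;a=d@XS;l=d@np.array([-XS[1],XS[0]]);z=P[...,2]-HZ
    for nm,m in(('hook',(abs(a)<.045)&(abs(l)<.009)&(abs(z)<.02)),('hooktop',(abs(a)<.045)&(abs(l)<.02)&(z>.03)),('can',(abs(a)<.08)&(abs(l)<.06)&(z<-.1)&(z>-.2)),('crown',(abs(a)<.03)&(abs(l)<.03)&(abs(l)>.01)&(z<-.05)&(z>-.09))):
        k=np.c_[a[m],l[m],z[m]];print(nm,len(k),(k.mean(0)*1e3).round(2),end=' ')
    print();return im
for i in range(8): im=st();hold(.45)
a=im;b=get_image('top')[0]
save('p8.png',np.hstack([cv2.resize(b[60:310,150:430],(390,348)),cv2.resize(a[90:340,140:420],(390,348))]))
print(observe()['time_s'])
E
```

```text
28.0917
hook 149 [ 5.74  1.07 -1.55] hooktop 402 [ 8.48  1.17 61.1 ] can 1245 [   1.68   -0.32 -164.34] crown 75 [  2.74   8.03 -70.48] 
hook 151 [ 6.03  1.13 -1.76] hooktop 405 [ 8.44  1.11 61.12] can 1245 [   1.54   -0.27 -164.29] crown 77 [  2.69   7.33 -70.01] 
hook 154 [ 6.11  0.98 -1.8 ] hooktop 399 [ 8.61  1.11 61.2 ] can 1242 [   1.5    -0.3  -164.27] crown 76 [  2.82   7.56 -70.44] 
hook 152 [ 6.05  1.05 -1.38] hooktop 402 [ 8.48  1.21 61.06] can 1244 [   1.54   -0.3  -164.46] crown 76 [  2.62   7.24 -70.49] 
hook 151 [ 5.81  1.04 -1.48] hooktop 401 [ 8.3   1.04 61.02] can 1240 [   1.44   -0.38 -164.43] crown 74 [  2.65   6.83 -70.33] 
hook 152 [ 5.9   0.99 -1.69] hooktop 403 [ 8.47  1.15 61.09] can 1243 [   1.55   -0.25 -164.41] crown 77 [  2.65   7.54 -70.58] 
hook 150 [ 5.64  1.05 -1.47] hooktop 401 [ 8.52  1.06 61.05] can 1243 [   1.46   -0.3  -164.38] crown 75 [  2.94   6.74 -70.71] 
hook 157 [ 6.5   1.04 -2.07] hooktop 398 [ 8.67  1.17 61.16] can 1240 [   1.72   -0.28 -164.27] crown 77 [  2.77   7.03 -70.93] 
32.1417
```

View pics/p8.png

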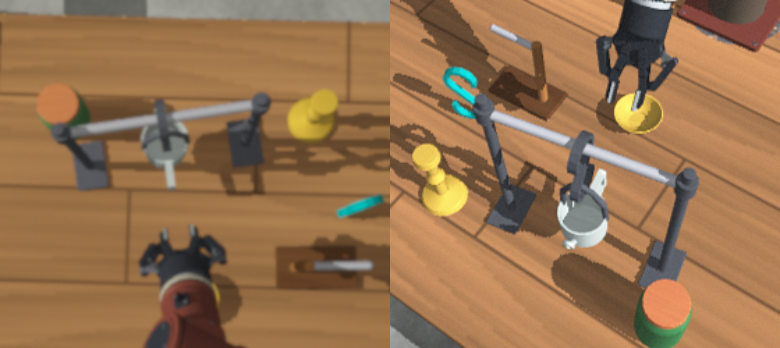

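The can hangs still from the hook at mid-bar, and the gripper is clear above the dish (about 0.15 m up). The bystanders look unmoved. Handing in.

```bash
python3 -c "
from h import *
s=observe();print(s['eef_pos'],s['ft_force']);job_done()"
```

```text
[0.51869888 0.00345135 0.20282882] [-0.31691061 -0.03380013  0.55067227]
the job is handed in; nothing more can be done
```

I handed the job in at about 32 s of robot time. The dark steel S-hook hangs by its upper curl near mid-crossbar, and the watering can hangs by its top handle in the hook's lower curl.

- **Crossbar height:** touch put the crossbar axis at 0.3144 m and the camera depth at about 0.314 m, so they agree.
- **Force on the bar:** the hook touched the bar with about 7–8 N. That is more than the 2 N stop I had set. I eased it off to near zero before letting go.
- **Seating the can:** the handle seated within 0.4 mm of the expected height. The force change on contact was about 7 N, of which about 5.5 N was the can's own weight.
- **Last checks:** over about 4 s after release, the hook and can showed no motion beyond measurement noise (under 1 mm). The gripper was clear of everything.
- **Bystanders:** the dish, candlestick and jar looked unmoved in the last picture, but I did not re-measure their positions.

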